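# Prop open the painter's case on its folding stay

### The arm

A 6-joint arm with a two-finger parallel gripper is mounted at the origin on the work surface. World frame = base frame: x ahead of the robot, y to its left, z up, the work surface at z = 0. Lengths are in m, angles in rad, forces in N, time in s.
With the tool pointing down it reaches from about 0.225 to 0.875 m from the base axis. Payload 3.4 kg.
Tool frame: the origin (TCP) lies at the very end of the fingers, on their centre line; the grasp point (between the pads) lies 19 mm behind it (manip.hold_point_z is the distance from the TCP to the grasp point, in m); z points along the fingers, x is the direction in which the jaws open and shut, and the axes are right-handed (so a half turn about z gives the same grasp; the last joint's range is limited). The gripper opens to 85 mm and grips with 20 to 120 N. Pads are 22 mm wide; open, the fingers measure 114 mm over their backs; the gripper's body (76 mm by 85 mm) begins 54 mm behind the grasp point. The pads swing forward as they close: fully open they stand 13 mm farther back than shut.
Start: joints at [-1.416, 0.276, 1.505, -0, 1.361, -0.121], TCP at [0.157, -0.553, 0.231] pointing down, gripper open.
Joint ranges: [-2.89, 2.89], [-0.75, 2.08], [0.22, 2.7], [-1.18, 4.32], [0.11, 2.71], [-2.7, 2.7]. Speed limits (rad/s): [2.57, 2.57, 3.14, 3.14, 3.14, 3.14].

### API

Orientations are given as a unit quaternion [w, x, y, z].
In Python, from rig import telemetry, cams, manip, finder gives the robot as it stands. The module is installed in compiled form; this text tells all that it offers.
- The arm moves only by the tool carry_out, never from a script. Its argument "rows" is a list that holds one entry, the list of rows, each a list of 5 numbers: the gripper's target within -1 to 1 (fully open at 1, half-way at 0, shut at -1), then the shift along the world's x, y, z in cm, then the turn about the world's z in rad. A call has 1 to 12 rows; each row shifts and turns the commanded pose from where the row before left it; what a row does not reach is not made up. A row lasts 1/10 s, in which the tool goes at most 50 mm and 8.59 degrees, less where a joint would pass 70% of its speed; a pose out of reach is approached as far as the arm can. A call with a gripper value outside its range is refused whole. The fingers move at their own pace and stop on an object; "force" is the grip in N (left out, the last holds). Time passes only in rows, so rows that do not move let the fingers close. It gives the time, the measured TCP pose, the force and the opening at its end, in the units of the state.
- telemetry.get_state(): the state, without advancing time (a new reading comes with each control period).
- cams.get_image(name): name is "scene" or "top" or "wrist"; returns a dict with "image" (384x512x3 uint8, red, green, blue), "camera_matrix" (3x3 intrinsics, pixels), "eye" and "attitude" of the camera in the world. Camera axes: x right, y down, z forward; pixel columns grow to the right and rows downward; lengths in m; the calibration is good to about 2 mm. A picture is of the moment at which its call begins. There is no depth.
- manip.sign_off(): hands the job in, once; it reports no verdict.
Trained networks look in a picture, given as the dict that the camera call returned (one of the last four; its "shot" number tells which), for a name from the list of things; names that differ only in an ending like _2 or _b are one class to them, and where a whole thing is asked for, a point or a joint stands for the part that bears it (a point fixed in the world has none). Each returns a list of dicts, best first, with "confidence" (0 to 1); they miss things now and then, are a little off and sometimes report something else, mostly with a low value. They report only what shows in the picture. A call takes as long as a camera call.
- finder.boxes_of(picture, thing): "xy" ([column, row] in pixels, amid what is visible of it).
The state is a dict: "clock": time; "qpos": joint angles; "qd": joint speeds; "effort": joint torques, N m; "position": TCP position; "ee_rot": TCP orientation; "contact_force": force on the tool from outside, world axes, zero at the start; "moment": the same for the moment, N m; "width": finger opening in m.
Only numpy, scipy, OpenCV 4.12 (cv2) and the standard library are available. Lean on these libraries where they do the work, as an engineer would, in place of code of your own. Each camera call takes 0.05 s, during which the arm holds its last target.

### The job

Open the painter's wooden case so that its lid stays up alone: raise the lid by its handle, then push the knuckle of the folding stay through past straight until it comes up against its stop. Then press lightly on the raised lid to make sure that it holds, and leave it standing open. Do not let the lid drop, do not force the stay or the lid, and leave the things around the case where they are.

Things in the scene. Friction and masses are not known exactly. Their poses are not given: they have to be found in the camera images.
- case: Open-topped light wooden box of a painter's case on a black non-slip mat, fixed to the table, 240 mm along its x, 340 mm along its y, rim 72 mm above the table, walls 8 mm. Origin: centre of its underside, on the table. Its x axis points from the handle side to the hinge side, its y axis to the side with the stay, z up. Paint jars and brushes inside lie below the rim.
- lid_hinge (a point): Middle of the lid's hinge axis: 112 mm from the case's origin along its x, 72 mm above the table. The axis runs along the case's y.
- lid (a joint): Lid angle, rad: 0 shut and level, growing as the handle edge rises. Wooden panel 340 mm wide, 10 mm thick, underside through the hinge axis, front edge 232 mm from it; 0.26 to 0.46 kg. The stay draws taut and stops it at 1.14 to 1.21; locked it stands 0.01 lower, and pushing it open again can unlock it. Stiff hinge: within 0.1 of the top the lid rests where left, well below it may fall.
- handle_mid (a point): Middle of the lid's handle: round steel bar 14 mm thick, 110 mm long along the case's y, on two arms at its ends, 45 mm out from the lid's front edge in the lid's plane; moves with the lid, 277 mm from the hinge axis. Lid shut: 77 mm above the table, 38 mm clear of lid and box. A pinched bar can turn between the pads.
- stay_lower: Lower bar of the folding steel stay: flat, 13 mm wide, 5 mm thick, 59 mm between pivots, with the knuckle stud at one end; the other is pivoted on a foot plate inside the box's +y wall. The foot is clamped 36 to 49 mm above the table, 20 to 30 mm on the handle side of the case's middle, so the lid's top angle and the knuckle's final place vary. Origin on the foot's pivot, mid-width of the case.
- knuckle (a point): Middle of the knuckle stud: round dark steel, 16 mm in diameter, 26 mm long along the case's y, on the inner side of the flat bars (case's y 113 to 139 mm). Lid shut, it lies to the handle side, below the rim; as the lid rises it swings up and over to the hinge side. Locked, it is 13 to 19 mm on the hinge side of the case's middle, 80 to 90 mm above the table, depending on the foot.
- stay_upper (a joint): Angle between the stay's two bars, rad: 0 about folded, 2.89 straight (dead centre), 3.11 on the stop; past straight it bears the lid. The upper bar is 95 mm between pivots, its far end on the lid. With the lid up, a few newtons on the stud, towards the hinge side and down at 40 degrees, straighten it and carry it through to a hard stop.
- paint_bottle_mid (a point): Bystander: grey paint bottle with black cap and blank paper band, 68 mm in diameter, 150 mm high, standing; point on its axis 75 mm up. Leave it alone.
- tub_mid (a point): Bystander: white plastic tub with lid, 92 mm in diameter, 88 mm high, standing; point on its axis 44 mm up. Leave it alone.
- brush_pot_mid (a point): Bystander: brown pot, 72 mm in diameter, 85 mm high, with three brush handles up to 170 mm high; point on its axis 50 mm up. Leave it alone.

How it is judged:
On the way, in this order (a step that is already met when the one before it is completed fails the run):
1. the lid is raised (past 0.95 rad) (value of joint lid above 0.95 rad), for 0.2 s.
2. the knuckle is past straight and on its stop, the lid up (value of joint stay_upper above 3.06 rad and value of joint lid above 1.05 rad), for 0.2 s.
3. the locked lid bears a light press of the fingers (over 3 N) (all of step 2 and contact force between the fingers and lid above 3 N), for 0.2 s.
At the end, for the whole second after the job is handed in: The lid stands still above 1.05 rad, held by its stay, whose knuckle is past straight and on its stop (joint above 3.06 rad: straight is 2.89, the stop 3.11) (all of step 2 and velocity of joint lid between -0.05 and 0.05 rad/s); the robot touches nothing.
It fails at once if the lid drops (falls faster than 2.5 rad/s) (velocity of joint lid below -2.5 rad/s).
It fails at once if the stay is forced (over 35 N) (contact force between the fingers and stay_lower above 35 N).
It fails at once if the locked lid is forced (over 40 N on it with the stay past straight) (value of joint stay_upper above 3 rad and contact force between the fingers and lid above 40 N).
It fails at once if a bystander is moved more than 30 mm (distance of any of paint_bottle_mid, tub_mid, brush_pot_mid from where it was at the start of the episode above 0.03 m).
It also fails if it takes over 69 s, if anything falls off the work surface, if the arm or the gripper's body presses on something with over 40 N, if the wrist force passes 120 N, or if a joint passes its speed limit or range.

## Working session

There is one attempt and no reset: what is moved stays moved. The work goes in short steps, Python scripts to look and compute and a tool call to move; the robot and the scene stay as the last step left them, time stands still between calls to the robot, and variables do not carry over. Pictures are saved under pics/ and viewed, and the job is handed in when it is done.

Besides the shell and the picture viewer there is one more tool, called after "Emit:" by a JSON object that holds its "method" and its "body", one argument or row to a line. carry_out: Moves the arm, as the interface text tells. Its arguments: {"type":"object","properties":{"rows":{"type":"array","items":{"type":"array","items":{"type":"array","items":{"type":"number"}}}},"force":{"type":"number"}},"required":["rows"]}

```bash
mkdir -p pics; cat > h.py <<'E'
import numpy as np, cv2
from rig import telemetry, cams, manip, finder
from scipy.spatial.transform import Rotation as R
def cam(n,save=None):
    p=cams.get_image(n)
    if save: cv2.imwrite('pics/'+save,cv2.cvtColor(p['image'],cv2.COLOR_RGB2BGR))
    return p
def att(p):
    a=np.array(p['attitude'],float)
    if a.size==4: return R.from_quat(a,scalar_first=True).as_matrix()
    return a.reshape(3,3)
def ray(p,px):
    d=np.linalg.inv(p['camera_matrix'])@np.array([px[0],px[1],1.]); d=att(p)@d
    return np.array(p['eye']),d/np.linalg.norm(d)
def atz(p,px,z):
    o,d=ray(p,px); return o+d*(z-o[2])/d[2]
def proj(p,X):
    c=att(p).T@(np.array(X)-p['eye']); u=np.array(p['camera_matrix'])@c; return u[:2]/u[2]
def tri(rs):
    A=np.zeros((3,3));b=np.zeros(3)
    for o,d in rs:
        M=np.eye(3)-np.outer(d,d);A+=M;b+=M@o
    x=np.linalg.solve(A,b); return x,[np.linalg.norm((np.eye(3)-np.outer(d,d))@(x-o)) for o,d in rs]
def st():
    s=telemetry.get_state(); return s
E
python3 - <<'E'
from h import *
ps={n:cam(n,n+'0.png') for n in('scene','top','wrist')}
for n,p in ps.items(): print(n,p['eye'],p['attitude'],np.array(p['camera_matrix']).tolist())
for n in('scene','top','wrist'):
  for t in('case','handle_mid','knuckle','stay_lower','lid','paint_bottle_mid','tub_mid','brush_pot_mid'):
    try: print(n,t,[(b['xy'],round(b['confidence'],2)) for b in finder.boxes_of(ps[n],t)][:2])
    except Exception as e: print(n,t,e)
print(st())
E
```

```text
scene [0.96517444 0.66221059 1.01522454] [-0.07880141  0.23388257  0.91370711 -0.32284454] [[349.32459901479746, 0.0, 255.46378048680853], [0.0, 349.32459901479746, 192.3686417978738], [0.0, 0.0, 1.0]]
top [0.39972199 0.00639847 1.53955874] [-0.04119944  0.7133374  -0.69801137  0.04724924] [[458.25634108791667, 0.0, 255.19270571142525], [0.0, 458.25634108791667, 189.4131868020662], [0.0, 0.0, 1.0]]
wrist [ 0.2369496  -0.52990979  0.37347171] [ 0.13193628  0.78670529 -0.59458912 -0.10075408] [[286.2651659644652, 0.0, 252.44549317669552], [0.0, 286.2651659644652, 194.23616968634906], [0.0, 0.0, 1.0]]
scene case [([243.6, 189.2], 0.83)]
scene handle_mid [([243.1, 179.8], 0.93)]
scene knuckle [([245.2, 178.8], 0.63)]
scene stay_lower []
scene lid [([243.2, 191.9], 0.69), ([244.1, 178.0], 0.68)]
scene paint_bottle_mid [([241.1, 117.7], 0.67), ([203.3, 128.7], 0.28)]
scene tub_mid [([202.6, 127.9], 0.62)]
scene brush_pot_mid [([357.7, 297.0], 0.6)]
top case [([282.9, 181.9], 0.76)]
top handle_mid [([279.3, 176.0], 0.87)]
top knuckle []
top stay_lower []
top lid [([281.7, 178.7], 0.65)]
top
[... 267 characters left out ...]
mid []
{'clock': 1.35, 'qpos': array([-1.41603434e+00,  2.75902607e-01,  1.50489782e+00, -7.43636008e-06,
        1.36073189e+00, -1.20969822e-01]), 'qd': array([-1.14513051e-03, -6.08336126e-04,  4.24246332e-04, -3.51855593e-04,
       -6.48379691e-05,  7.21760446e-04]), 'effort': array([ 5.11169983e-04, -4.16660213e+01, -2.46097505e+01,  2.07356641e-05,
        4.30487808e-04, -1.39347222e-05]), 'position': array([ 0.15655683, -0.55329974,  0.23132739]), 'ee_rot': array([ 2.35817804e-05,  7.97575283e-01, -6.03219418e-01,  1.91605498e-05]), 'contact_force': array([-0.38753672,  0.42268232, -1.26421607]), 'moment': array([ 0.01412283, -0.01027882, -0.01150701]), 'width': 0.08576297697356801}
```

View pics/scene0.png

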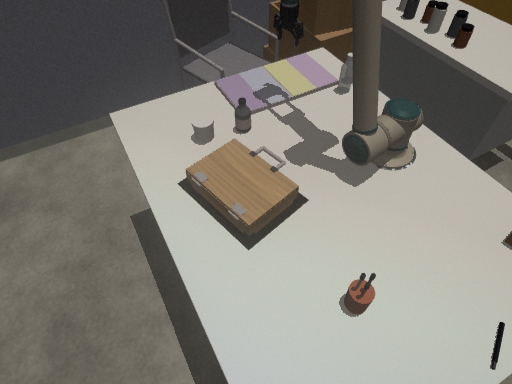

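View pics/top0.png

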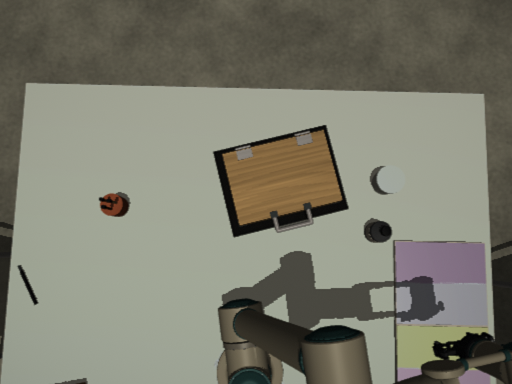

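```bash
python3 - <<'E'
import cv2
im=cv2.imread('pics/top0.png')[110:250,200:360]; cv2.imwrite('pics/topc.png',cv2.resize(im,None,fx=5,fy=5,interpolation=cv2.INTER_CUBIC)[:600])
im=cv2.imread('pics/top0.png')[120:240,205:365]; cv2.imwrite('pics/topc.png',cv2.resize(im,None,fx=5,fy=5,interpolation=cv2.INTER_CUBIC))
E
```

```text
(no output)
```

View pics/topc.png

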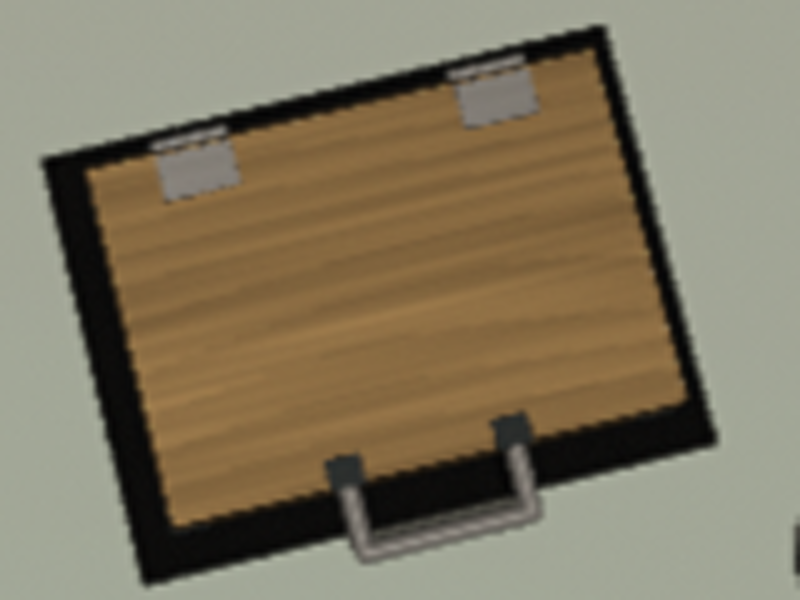

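```bash
python3 - <<'E'
from h import *
p=cam('top')
f=lambda u,v:((u+.5)/5-.5+205,(v+.5)/5-.5+120)
L=[atz(p,f(*q),.082) for q in[(87,171),(598,48),(688,403),(171,529)]]
for l in L: print(l.round(4))
H=[atz(p,f(*q),.077) for q in[(368,551),(537,511)]]
for l in H: print(l.round(4))
yx=(L[0]-L[1])+(L[3]-L[2]); xx=(L[0]-L[3])+(L[1]-L[2])
print(np.arctan2(yx[1],yx[0])-np.pi/2, np.arctan2(xx[1],xx[0]), np.linalg.norm(yx)/2,np.linalg.norm(xx)/2)
yaw=np.arctan2(yx[1],yx[0])-np.pi/2
h=np.mean(H,0);print('handle',h, (H[0]-H[1]), np.arctan2(*( (H[0]-H[1])[[1,0]]))-np.pi/2)
ex=np.array([np.cos(yaw),np.sin(yaw),0]); c=np.mean(L,0)  # lid spans x -120..112 => centre -4
print('case from lid',c+.004*ex,' from handle',h+.165*ex)
s=cam('scene')
for X in [h,c,*L]: print(proj(s,X))
s=st();print(R.from_quat(s['ee_rot'],scalar_first=True).as_matrix().round(3))
E
```

```text
[0.6969 0.1057 0.082 ]
[ 0.7864 -0.2252  0.082 ]
[ 0.5547 -0.2835  0.082 ]
[0.467  0.0454 0.082 ]
[ 0.456  -0.0801  0.077 ]
[ 0.4837 -0.1877  0.077 ]
0.2622043617503813 0.25123535412185727 0.3415597174992791 0.2382957169113535
handle [ 0.46986029 -0.13392553  0.077     ] [-0.02777356  0.10756066  0.        ] 0.25269345383639563
case from lid [ 0.63011042 -0.08836324  0.082     ]  from handle [ 0.62922074 -0.09115585  0.077     ]
[271.57853191 154.85984948]
[239.92068381 176.81316832]
[247.90966452 225.08318334]
[183.74890911 168.25871635]
[233.74493352 137.6808413 ]
[298.30187782 185.66357655]
[[ 0.272 -0.962  0.   ]
 [-0.962 -0.272 -0.   ]
 [ 0.     0.    -1.   ]]
```

Emit:
{"method": "carry_out", "body": {
  "rows": [
    [[0,2.61,3.5,0,0.13],[0,2.61,3.5,0,0.13],[0,2.61,3.5,0,0.13],[0,2.61,3.5,0,0.13],[0,2.61,3.5,0,0.13],[0,2.61,3.5,0,0.13],[0,2.61,3.5,0,0.13],[0,2.61,3.5,0,0.13],[0,2.61,3.5,0,0.13],[0,2.61,3.5,0,0.13],[0,2.61,3.5,0,0.13],[0,2.61,3.5,0,0.12]]
  ],
  "force": 40
}}

```text
clock: 2.65
position: [0.4707, -0.1317, 0.2316]
ee_rot: [0.0, 0.992, 0.13, 0.0]
contact_force: [0.3, -0.0, -0.4]
width: 0.0429
```

```bash
python3 - <<'E'
from h import *
p=cam('wrist','w1.png'); b=finder.boxes_of(p,'handle_mid'); print(b[:2])
for x in b[:2]: print(atz(p,x['xy'],.077))
print(proj(p,[.470,-.133,.077]))
s=st();print(R.from_quat(s['ee_rot'],scalar_first=True).as_matrix().round(3))
E
```

```text
[{'xy': [397.3, 144.2], 'confidence': 0.85}]
[ 0.60580595 -0.05789708  0.077     ]
[252.23647612 179.07595351]
[[ 0.966  0.259  0.002]
 [ 0.259 -0.966  0.002]
 [ 0.003 -0.002 -1.   ]]
```

View pics/w1.png

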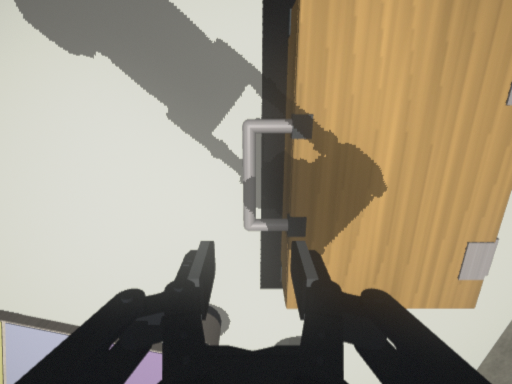

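Emit:
{"method": "carry_out", "body": {
  "rows": [
    [[0,-0.15,-0.1,-2,0],[0,0,0,-3,0],[0,0,0,-3,0],[0,0,0,-3,0],[0,0,0,-3,0],[0,0,0,-2,0],[0,0,0,-1.4,0],[-1,0,0,0,0],[-1,0,0,0,0],[-1,0,0,0,0],[-1,0,0,0,0],[-1,0,0,0,0]]
  ]
}}

```text
clock: 3.95
position: [0.4678, -0.1349, 0.0578]
ee_rot: [0.001, 0.992, 0.127, -0.0]
contact_force: [-4.0, -3.7, -1.4]
width: 0.0124
```

```bash
python3 - <<'E'
import numpy as np
for a0,a1,n in((.018,.58,12),(.58,1.10,12)):
    a=np.linspace(a0,a1,n+1); X=-27.7*np.cos(a);Z=27.7*np.sin(a)
    for dx,dz in zip(np.diff(X),np.diff(Z)): print([0-1,round(dx*.968,2),round(dx*.252,2),round(dz,2),0],end=', ')
    print()
E
```

```text
[-1, np.float64(0.05), np.float64(0.01), np.float64(1.3), 0], [-1, np.float64(0.11), np.float64(0.03), np.float64(1.29), 0], [-1, np.float64(0.17), np.float64(0.04), np.float64(1.29), 0], [-1, np.float64(0.23), np.float64(0.06), np.float64(1.28), 0], [-1, np.float64(0.28), np.float64(0.07), np.float64(1.26), 0], [-1, np.float64(0.34), np.float64(0.09), np.float64(1.25), 0], [-1, np.float64(0.4), np.float64(0.1), np.float64(1.23), 0], [-1, np.float64(0.45), np.float64(0.12), np.float64(1.21), 0], [-1, np.float64(0.51), np.float64(0.13), np.float64(1.19), 0], [-1, np.float64(0.56), np.float64(0.15), np.float64(1.16), 0], [-1, np.float64(0.61), np.float64(0.16), np.float64(1.13), 0], [-1, np.float64(0.66), np.float64(0.17), np.float64(1.1), 0], 
[-1, np.float64(0.66), np.float64(0.17), np.float64(0.99), 0], [-1, np.float64(0.7), np.float64(0.18), np.float64(0.96), 0], [-1, np.float64(0.74), np.float64(0.19), np.float64(0.93), 0], [-1, np.float64(0.78), np.float64(0.2), np.float64(0.89), 0], [-1, np.float64(0.81), np.float64(0.21), np.float64(0.86), 0], [-1, np.float64(0.85), np.float64(0.22), np.float64(0.82), 0], [-1, np.float64(0.88), np.float64(0.23), np.float64(0.78), 0], [-1, np.float64(0.91), np.float64(0.24), np.float64(0.74), 0], [-1, np.float64(0.94), np.float64(0.25), np.float64(0.7), 0], [-1, np.float64(0.97), np.float64(0.25), np.float64(0.66), 0], [-1, np.float64(1.0), np.float64(0.26), np.float64(0.61), 0], [-1, np.float64(1.02), np.float64(0.27), np.float64(0.57), 0],
```

Emit:
{"method": "carry_out", "body": {
  "rows": [
    [[-1,0.05,0.01,1.3,0],[-1,0.11,0.03,1.29,0],[-1,0.17,0.04,1.29,0],[-1,0.23,0.06,1.28,0],[-1,0.28,0.07,1.26,0],[-1,0.34,0.09,1.25,0],[-1,0.4,0.1,1.23,0],[-1,0.45,0.12,1.21,0],[-1,0.51,0.13,1.19,0],[-1,0.56,0.15,1.16,0],[-1,0.61,0.16,1.13,0],[-1,0.66,0.17,1.1,0]]
  ],
  "force": 70
}}

```text
clock: 5.15
position: [0.5093, -0.1237, 0.2046]
ee_rot: [0.001, 0.992, 0.128, -0.003]
contact_force: [-5.6, -3.5, -0.4]
width: 0.0116
```

```bash
python3 - <<'E'
from h import *
p=cam('scene','s2.png'); print(st()['contact_force'],st()['width'])
im=cv2.imread('pics/s2.png')[90:260,160:340]; cv2.imwrite('pics/s2c.png',cv2.resize(im,None,fx=3.5,fy=3.5))
E
```

```text
[-6.92923733 -2.72177086  4.1970013 ] 0.011680192543277214
```

View pics/s2c.png

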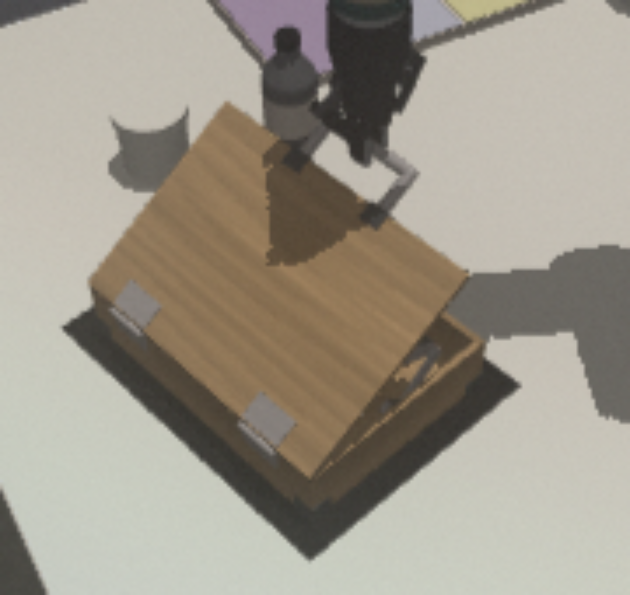

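Emit:
{"method": "carry_out", "body": {
  "rows": [
    [[-1,0.66,0.17,0.99,0],[-1,0.7,0.18,0.96,0],[-1,0.74,0.19,0.93,0],[-1,0.78,0.2,0.89,0],[-1,0.81,0.21,0.86,0],[-1,0.85,0.22,0.82,0],[-1,0.88,0.23,0.78,0],[-1,0.91,0.24,0.74,0],[-1,0.94,0.25,0.7,0],[-1,0.97,0.25,0.66,0],[-1,1.0,0.26,0.61,0],[-1,1.02,0.27,0.57,0]]
  ]
}}

```text
clock: 6.4
position: [0.6098, -0.0968, 0.304]
ee_rot: [0.001, 0.992, 0.127, -0.003]
contact_force: [-13.3, -1.6, 17.0]
width: 0.0114
```

```bash
python3 - <<'E'
from h import *
p=cam('scene','s3.png'); t=cam('top','t3.png'); w=cam('wrist','w3.png')
print(st()['position'],st()['contact_force'],st()['width'])
for n,q in(('s',p),('t',t),('w',w)):
  for k in('knuckle','stay_lower','handle_mid'): print(n,k,[(b['xy'],round(b['confidence'],2)) for b in finder.boxes_of(q,k)][:2])
im=cv2.imread('pics/s3.png')[90:260,160:340]; cv2.imwrite('pics/s3c.png',cv2.resize(im,None,fx=3.5,fy=3.5))
E
```

```text
[ 0.61152626 -0.09637764  0.30490057] [-11.99226783  -0.30383744  19.52610713] 0.011626805643219237
s knuckle [([241.8, 127.3], 0.5)]
s stay_lower []
s handle_mid [([228.1, 166.1], 0.82), ([236.5, 183.6], 0.74)]
t knuckle []
t stay_lower [([243.3, 189.0], 0.55)]
t handle_mid [([245.1, 161.0], 0.56)]
w knuckle [([255.9, 38.6], 0.96)]
w stay_lower [([254.0, 42.5], 0.93)]
w handle_mid [([311.0, 155.1], 0.91)]
```

View pics/s3c.png

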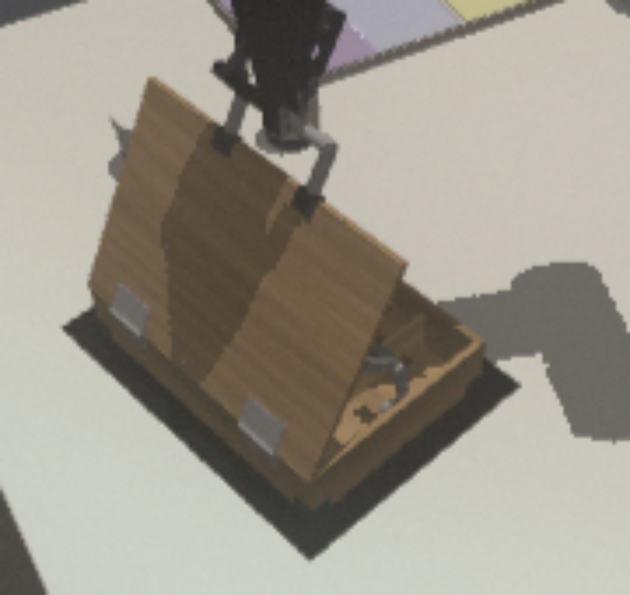

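View pics/w3.png

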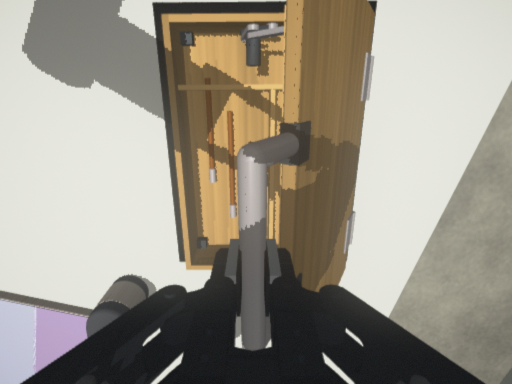

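Emit:
{"method": "carry_out", "body": {
  "rows": [
    [[-1,-0.08,-0.02,0.17,0],[-1,-0.08,-0.02,0.17,0],[-1,0.24,0.06,0.12,0],[-1,0.24,0.06,0.12,0],[-1,0.24,0.06,0.12,0],[-1,0.24,0.06,0.12,0],[-1,0,0,0,0],[-1,0,0,0,0]]
  ]
}}

```text
clock: 7.8
position: [0.6206, -0.094, 0.3101]
ee_rot: [0.0, 0.992, 0.127, -0.001]
contact_force: [-8.7, -0.6, 10.3]
width: 0.0118
```

```bash
python3 - <<'E'
from h import *
p=cam('scene','s4.png'); w=cam('wrist','w4.png')
s=st();f=s['contact_force'];t=f[0]*.968+f[1]*.252
print(s['position'],f,s['width'],'tang',.89*t+.45*f[2],'rad',-.45*t+.89*f[2])
print(finder.boxes_of(w,'knuckle')[:1],finder.boxes_of(w,'handle_mid')[:1])
im=cv2.imread('pics/s4.png')[90:260,160:340]; cv2.imwrite('pics/s4c.png',cv2.resize(im,None,fx=3.5,fy=3.5))
# lid edges predicted for different theta
O=np.array([.630,-.090,0]);yaw=.256
ex=np.array([np.cos(yaw),np.sin(yaw),0]);ey=np.array([-ex[1],ex[0],0]);ez=np.array([0,0,1.])
def lidp(th,r,y,n): return O+.112*ex+.072*ez+y*ey+r*(-np.cos(th)*ex+np.sin(th)*ez)+n*(np.sin(th)*ex+np.cos(th)*ez)
for th in(1.05,1.10,1.15,1.2):
  print(th,[proj(p,lidp(th,.232,y,n)).round(1).tolist() for y,n in((.17,.01),(-.17,.01))],[proj(w,lidp(th,.232,y,n)).round(1).tolist() for y,n in((.17,0.),)])
for n,pp in(('w',w),):
  im=pp['image'].copy()
E
```

```text
[ 0.62058419 -0.09393799  0.31014369] [-8.95033384  0.37395404 10.224717  ] 0.011258374494605481 tang -3.0258985460724412 rad 12.956357161055255
[{'xy': [253.1, 38.7], 'confidence': 0.84}] [{'xy': [304.6, 155.3], 'confidence': 0.96}]
1.05 [[273.6, 165.2], [201.3, 111.3]] [[267.8, -90.1]]
1.1 [[271.1, 165.8], [198.6, 111.4]] [[289.8, -97.2]]
1.15 [[268.5, 166.6], [195.9, 111.7]] [[313.9, -104.1]]
1.2 [[265.7, 167.6], [193.0, 112.2]] [[340.0, -110.8]]
```

View pics/s4c.png

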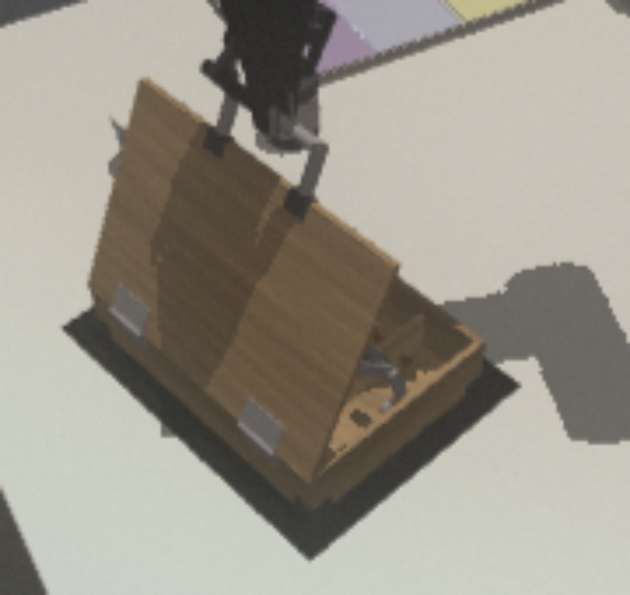

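View pics/w4.png

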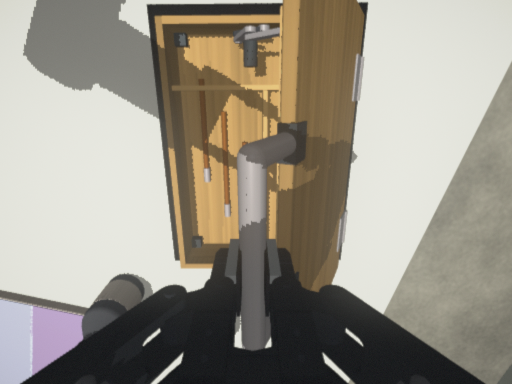

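Emit:
{"method": "carry_out", "body": {
  "rows": [
    [[-1,-0.04,-0.01,0.1,0],[-1,-0.04,-0.01,0.1,0],[-1,0.24,0.06,0.11,0],[-1,0.24,0.06,0.11,0],[-1,0.24,0.06,0.11,0],[-1,0.24,0.06,0.11,0],[-1,0,0,0,0],[-1,0,0,0,0]]
  ]
}}

```text
clock: 8.8
position: [0.6298, -0.0915, 0.3146]
ee_rot: [-0.001, 0.992, 0.127, -0.001]
contact_force: [-5.4, 0.5, 5.7]
width: 0.0115
```

```bash
python3 - <<'E'
from h import *
p=cam('scene','s5.png'); w=cam('wrist','w5.png')
s=st();f=s['contact_force'];t=f[0]*.968+f[1]*.252
print(s['position'],f,s['width'],'tang',.89*t+.45*f[2],'rad',-.45*t+.89*f[2])
print(finder.boxes_of(w,'knuckle')[:1],finder.boxes_of(w,'stay_lower')[:1])
im=cv2.imread('pics/s5.png')[130:250,200:320]; cv2.imwrite('pics/s5c.png',cv2.resize(im,None,fx=5,fy=5,interpolation=cv2.INTER_CUBIC))
im=cv2.imread('pics/w5.png')[0:150,130:380]; cv2.imwrite('pics/w5c.png',cv2.resize(im,None,fx=3.2,fy=3.2,interpolation=cv2.INTER_CUBIC))
E
```

```text
[ 0.62981962 -0.09143681  0.31456167] [-5.95843553  0.71042301  4.78256738] 0.011358990683373288 tang -2.821822387402495 rad 6.771417517507058
[{'xy': [251.5, 40.5], 'confidence': 0.96}] [{'xy': [248.3, 44.2], 'confidence': 0.57}]
```

View pics/s5c.png

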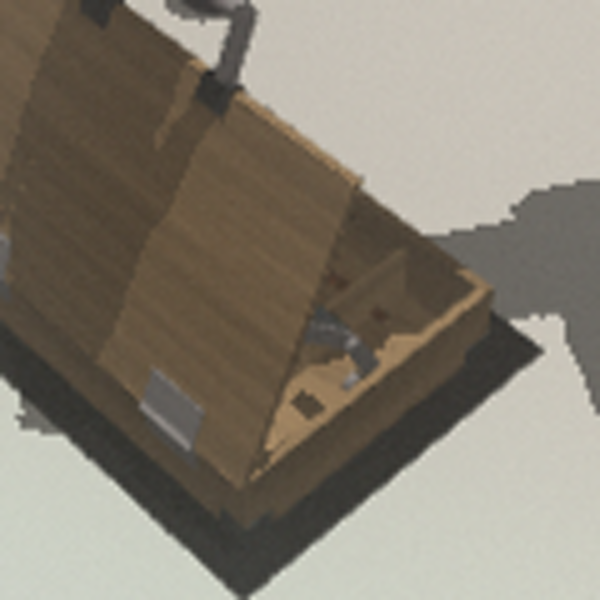

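View pics/w5c.png

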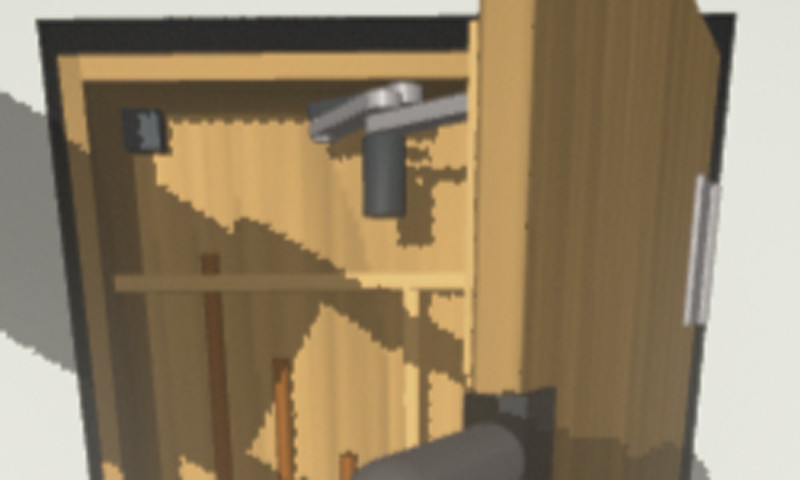

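Emit:
{"method": "carry_out", "body": {
  "rows": [
    [[-1,-0.03,-0.01,0.07,0],[-1,0.24,0.06,0.11,0],[-1,0.24,0.06,0.11,0],[-1,0,0,0,0],[-1,0,0,0,0]]
  ]
}}

```text
clock: 9.5
position: [0.6338, -0.0904, 0.3163]
ee_rot: [-0.001, 0.992, 0.127, -0.003]
contact_force: [-6.7, 0.4, 1.7]
width: 0.0111
```

```bash
cat >> h.py <<'E'
O=np.array([.630,-.090,0]);yaw=.256
ex=np.array([np.cos(yaw),np.sin(yaw),0]);ey=np.array([-ex[1],ex[0],0]);ez=np.array([0,0,1.])
def caseY(p,px,y):
    o,d=ray(p,px); s=(y-(o-O)@ey)/(d@ey); X=o+s*d; return (X-O)@ex,(X-O)@ey,X[2]
def tocase(X): X=np.array(X)-O; return np.array([X@ex,X@ey,X[2]])
def w(x,y,z): return O+x*ex+y*ey+z*ez
E
python3 - <<'E'
from h import *
p=cam('scene','s6.png'); w_=cam('wrist','w6.png')
s=st();f=s['contact_force'];t=f[0]*.968+f[1]*.252
print(s['position'],tocase(s['position']),f,s['width'],'tang',.89*t+.45*f[2],'rad',-.45*t+.89*f[2])
b=finder.boxes_of(w_,'knuckle')[:1];print(b)
im=cv2.imread('pics/s6.png')[130:250,200:320]; cv2.imwrite('pics/s6c.png',cv2.resize(im,None,fx=5,fy=5,interpolation=cv2.INTER_CUBIC))
im=cv2.imread('pics/w6.png')[0:150,130:380]; cv2.imwrite('pics/w6c.png',cv2.resize(im,None,fx=3.2,fy=3.2,interpolation=cv2.INTER_CUBIC))
for q in ((.0,.126,.09),(.01,.126,.09),(.01,.126,.1)): print(q,proj(w_,w(*q)))
# rim check corners inner
for q in ((-.112,.162,.072),(-.12,.17,.072)): print(q,proj(w_,w(*q)),proj(p,w(*q)))
E
```

```text
[ 0.63376246 -0.09039374  0.3163309 ] [ 0.00354015 -0.00133361  0.3163309 ] [-5.98384325 -0.42939104  2.02714247] 0.011404192576417557 tang -4.339290346316126 rad 4.459411859226564
[{'xy': [254.7, 41.2], 'confidence': 0.64}]
(0.0, 0.126, 0.09) [251.06428615  57.12545649]
(0.01, 0.126, 0.09) [259.59904159  57.1170751 ]
(0.01, 0.126, 0.1) [259.76713962  56.00104589]
(-0.112, 0.162, 0.072) [157.18378597  25.86940979] [293.67152808 187.58359264]
(-0.12, 0.17, 0.072) [149.69552157  18.1899651 ] [296.91119824 187.64557483]
```

View pics/w6c.png

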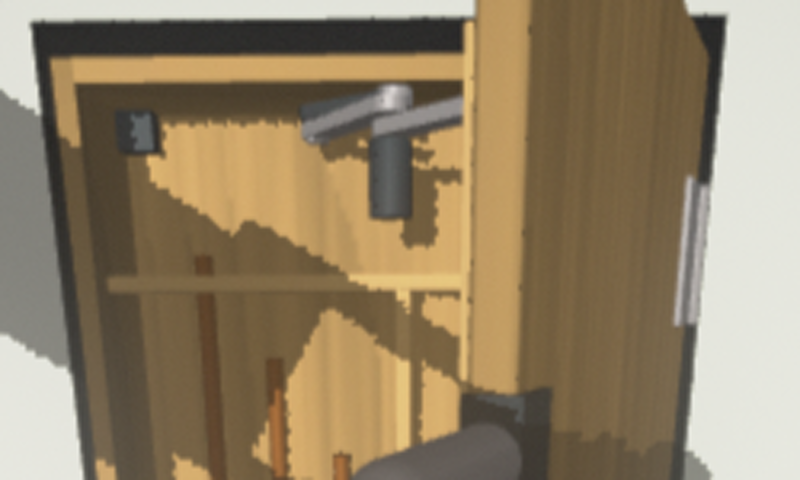

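View pics/s6c.png

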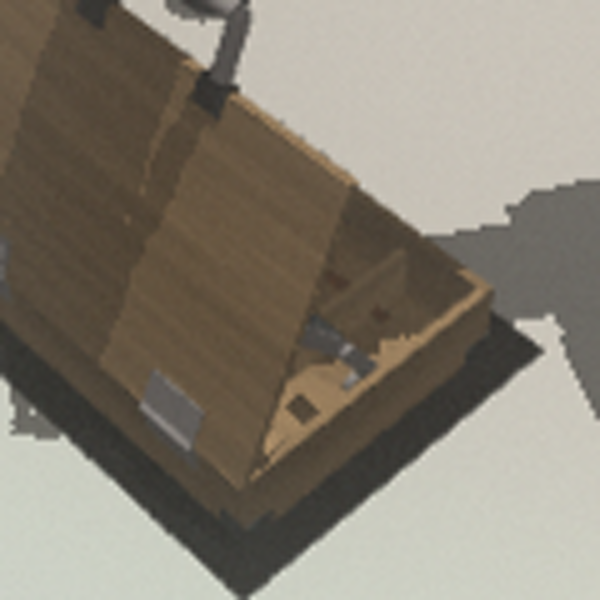

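Emit:
{"method": "carry_out", "body": {
  "rows": [
    [[-0.4,0,0,0,0],[-0.2,0,0,0,0],[0,0,0,0,0],[0,0,0,0,0]]
  ]
}}

```text
clock: 10.05
position: [0.6366, -0.0909, 0.3168]
ee_rot: [0.0, 0.992, 0.127, 0.001]
contact_force: [-0.6, -0.3, -0.8]
width: 0.0426
```

```bash
python3 - <<'E'
from h import *
p=cam('scene','s7.png'); w_=cam('wrist','w7.png')
s=st();print(s['position'],s['contact_force'],s['width'])
im=cv2.imread('pics/s7.png')[90:250,180:320]; cv2.imwrite('pics/s7c.png',cv2.resize(im,None,fx=3.7,fy=3.7,interpolation=cv2.INTER_CUBIC))
E
```

```text
[ 0.63632038 -0.09100057  0.31682553] [ 0.22395761  0.69326501 -0.75167359] 0.04245383651310975
```

View pics/w7.png

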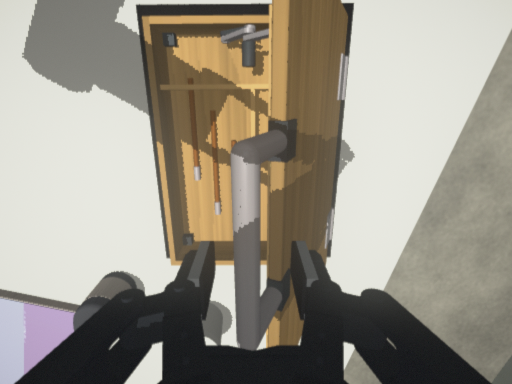

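View pics/s7c.png

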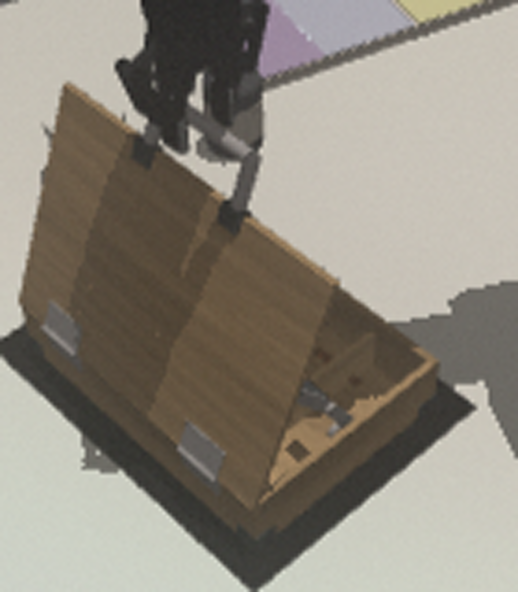

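Emit:
{"method": "carry_out", "body": {
  "rows": [
    [[0,0,0,2,0],[0,0,0,3,0],[0,0,0,3,0],[0,0,0,2,0],[0.5,-3,2.4,0,0],[1,-3,2.4,0,0],[1,-3,2.4,0,0],[1,-3,2.4,0,0],[1,-1.5,0,0,0],[1,0,0,0,0],[1,0,0,0,0]]
  ]
}}

```text
clock: 11.25
position: [0.5017, 0.0044, 0.4171]
ee_rot: [0.0, 0.992, 0.127, 0.001]
contact_force: [-0.4, 0.2, 0.2]
width: 0.0852
```

```bash
python3 - <<'E'
from h import *
p=cam('scene','s8.png'); w_=cam('wrist','w8.png');t=cam('top','t8.png')
s=st();print(s['position'],tocase(s['position']),s['ee_rot'],s['contact_force'],s['width'])
for n,q in(('s',p),('t',t),('w',w_)): print(n,[(b['xy'],round(b['confidence'],2)) for b in finder.boxes_of(q,'knuckle')][:2])
for q in ((0,.113,.09),(.0,.139,.09),(-.112,.162,.072),(-.12,.17,.072),(-.12,-.17,.072),(.12,.17,.072)): print(q,proj(w_,w(*q)).round(1),proj(p,w(*q)).round(1),proj(t,w(*q)).round(1))
im=cv2.imread('pics/s8.png')[90:250,180:320]; cv2.imwrite('pics/s8c.png',cv2.resize(im,None,fx=3.7,fy=3.7,interpolation=cv2.INTER_CUBIC))
im=cv2.imread('pics/t8.png')[110:250,200:360]; cv2.imwrite('pics/t8c.png',cv2.resize(im,None,fx=4,fy=4,interpolation=cv2.INTER_CUBIC))
im=cv2.imread('pics/w8.png'); cv2.imwrite('pics/w8c.png',cv2.resize(im,None,fx=1.5,fy=1.5,interpolation=cv2.INTER_CUBIC))
E
```

```text
[0.50217473 0.00419918 0.41619128] [-0.09980706  0.1234963   0.41619128] [ 2.57269274e-05  9.91950299e-01  1.26627665e-01 -1.93916134e-04] [ 0.12910707  0.06355444 -0.13504247] 0.08539125499844417
s [([266.3, 202.0], 0.4)]
t []
w [([319.9, 138.0], 0.68)]
(0, 0.113, 0.09) [312.9 155.6] [260.9 193.7] [248.  183.3]
(0.0, 0.139, 0.09) [314.  139.8] [266.3 198.1] [240.1 185.2]
(-0.112, 0.162, 0.072) [245.4 124.4] [293.7 187.6] [241.2 221.3]
(-0.12, 0.17, 0.072) [240.5 119.4] [296.9 187.6] [239.3 224.3]
(-0.12, -0.17, 0.072) [243.  290.8] [233.2 139.6] [342.  199.8]
(0.12, 0.17, 0.072) [385.6 119.1] [246.2 227.4] [222.5 152.6]
```

View pics/w8c.png

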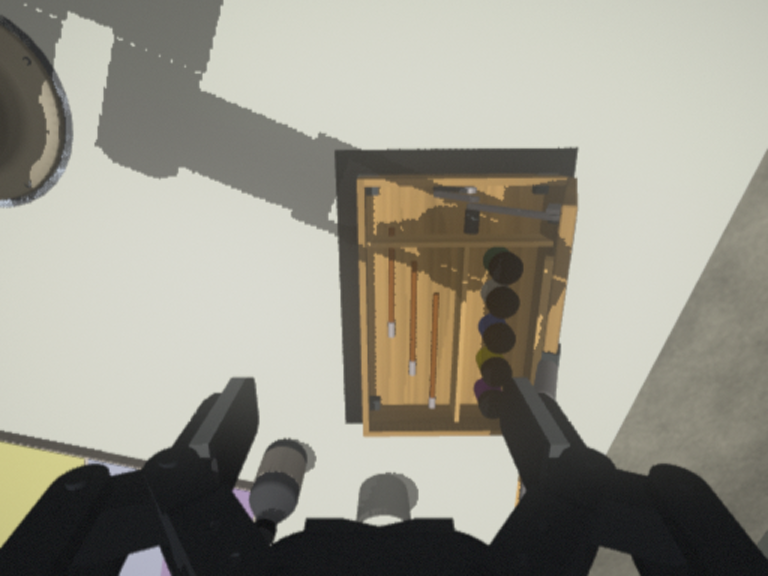

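View pics/t8c.png

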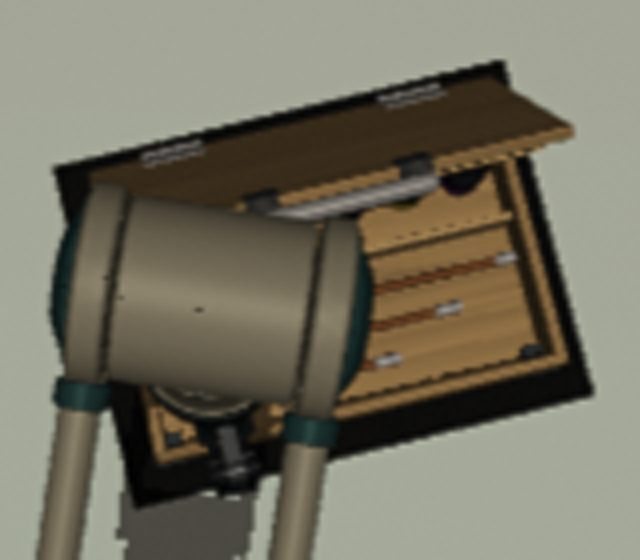

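View pics/s8c.png

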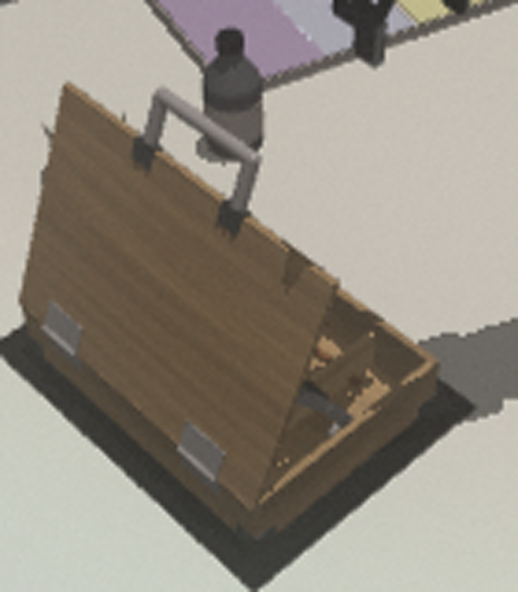

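```bash
python3 - <<'E'
from h import *
w_=cam('wrist'); s=st(); T=R.from_quat(s['ee_rot'],scalar_first=True).as_matrix(); P=s['position']
for dz in(-.02,-.013,0):
  for sx in(-1,1):
    for dy in(-.011,.011):
      for q in(.0427,.057):
        X=P+T@np.array([sx*q,dy,dz]); print(dz,sx*q,dy,(proj(w_,X)*1.5).round(0))
c=att(w_).T@(P-w_['eye']);print('tcp in cam',c)
im=cv2.imread('pics/w8.png')[200:384,80:440]; cv2.imwrite('pics/w8f.png',cv2.resize(im,None,fx=2.2,fy=2.2,interpolation=cv2.INTER_CUBIC))
E
```

```text
-0.02 -0.0427 -0.011 [250. 382.]
-0.02 -0.057 -0.011 [207. 382.]
-0.02 -0.0427 0.011 [257. 438.]
-0.02 -0.057 0.011 [215. 438.]
-0.02 0.0427 -0.011 [512. 382.]
-0.02 0.057 -0.011 [556. 382.]
-0.02 0.0427 0.011 [505. 438.]
-0.02 0.057 0.011 [547. 438.]
-0.013 -0.0427 -0.011 [256. 371.]
-0.013 -0.057 -0.011 [214. 371.]
-0.013 -0.0427 0.011 [262. 425.]
-0.013 -0.057 0.011 [222. 425.]
-0.013 0.0427 -0.011 [506. 371.]
-0.013 0.057 -0.011 [548. 371.]
-0.013 0.0427 0.011 [500. 425.]
-0.013 0.057 0.011 [540. 425.]
0 -0.0427 -0.011 [266. 353.]
0 -0.057 -0.011 [227. 353.]
0 -0.0427 0.011 [271. 404.]
0 -0.057 0.011 [234. 404.]
0 0.0427 -0.011 [496. 353.]
0 0.057 -0.011 [535. 353.]
0 0.0427 0.011 [491. 404.]
0 0.057 0.011 [528. 404.]
tcp in cam [0.00081699 0.03334841 0.16279159]
```

View pics/w8f.png

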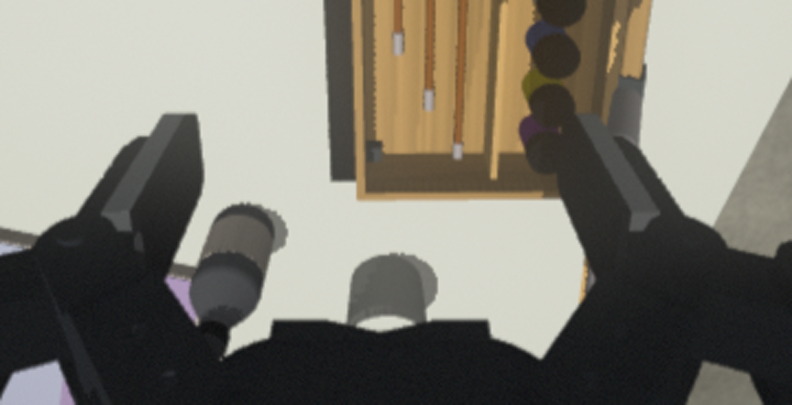

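Emit:
{"method": "carry_out", "body": {
  "rows": [
    [[1,0.48,0.13,-3.5,0],[1,0.48,0.13,-4,0],[1,0,0,-4,0],[1,0,0,-4,0],[1,0,0,-4,0],[1,0,0,-4,0],[1,0,0,-4,0],[1,0,0,-3,0],[1,0,0,-2,0],[1,0,0,0,0]]
  ]
}}

```text
clock: 12.6
position: [0.5083, 0.0077, 0.0889]
ee_rot: [-0.001, 0.992, 0.127, -0.003]
contact_force: [-0.3, -0.0, 0.9]
width: 0.0857
```

```bash
python3 - <<'E'
from h import *
p=cam('scene','s9.png'); w_=cam('wrist','w9.png');t=cam('top','t9.png')
s=st();print(s['position'],tocase(s['position']),s['contact_force'],s['width'])
print([(b['xy'],round(b['confidence'],2)) for b in finder.boxes_of(w_,'knuckle')][:2])
for q in ((0,.113,.094),(.0,.139,.094),(-.112,.162,.072),(-.12,.17,.072)): print(q,proj(w_,w(*q)).round(1),proj(p,w(*q)).round(1),proj(t,w(*q)).round(1))
im=cv2.imread('pics/s9.png')[90:250,180:320]; cv2.imwrite('pics/s9c.png',cv2.resize(im,None,fx=3.7,fy=3.7,interpolation=cv2.INTER_CUBIC))
im=cv2.imread('pics/t9.png')[110:250,200:360]; cv2.imwrite('pics/t9c.png',cv2.resize(im,None,fx=4,fy=4,interpolation=cv2.INTER_CUBIC))
im=cv2.imread('pics/w9.png'); cv2.imwrite('pics/w9c.png',cv2.resize(im,None,fx=1.5,fy=1.5,interpolation=cv2.INTER_CUBIC))
E
```

```text
[0.51163284 0.00739322 0.09271743] [-0.08984842  0.12419132  0.09271743] [ 0.04735589 -0.72238468  0.08115602] 0.0853433185174138
[([424.6, 234.5], 0.92)]
(0, 0.113, 0.094) [414.5 274.3] [260.9 192.9] [248.  183.1]
(0.0, 0.139, 0.094) [423.4 233.3] [266.3 197.3] [240. 185.]
(-0.112, 0.162, 0.072) [219.3 181. ] [293.7 187.6] [241.2 221.3]
(-0.12, 0.17, 0.072) [205.  167.7] [296.9 187.6] [239.3 224.3]
```

View pics/w9c.png

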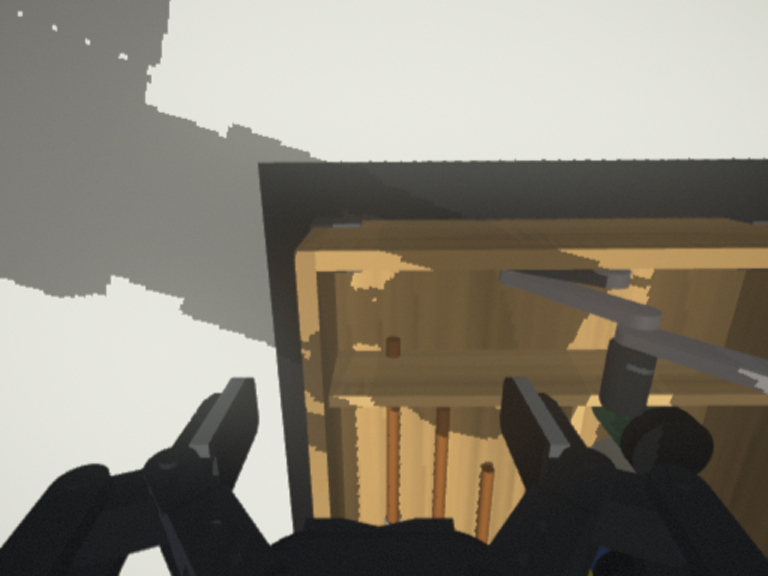

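View pics/t9c.png

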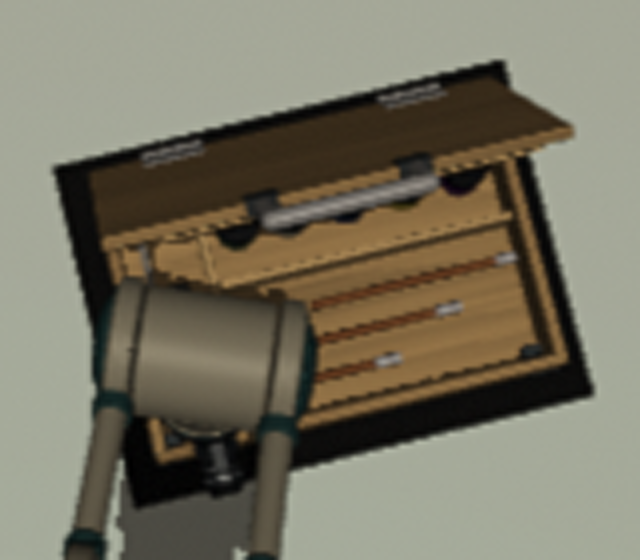

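View pics/s9c.png

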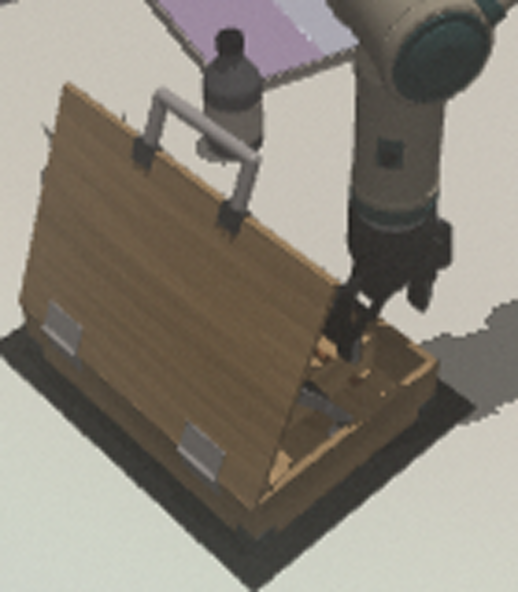

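Emit:
{"method": "carry_out", "body": {
  "rows": [
    [[1,0,0,-1.4,0],[1,0,0,-1.35,0],[1,0.72,0.19,0,0],[1,0.72,0.19,0,0],[1,0.72,0.19,0,0],[1,0,0,0,0],[1,0,0,0,0]]
  ]
}}

```text
clock: 13.5
position: [0.5327, 0.0134, 0.0648]
ee_rot: [0.0, 0.992, 0.127, 0.0]
contact_force: [-0.9, -0.0, 0.4]
width: 0.0852
```

```bash
python3 - <<'E'
from h import *
w_=cam('wrist','w10.png')
s=st();print(s['position'],tocase(s['position']),s['contact_force'],s['width'])
im=cv2.imread('pics/w10.png'); cv2.imwrite('pics/w10c.png',cv2.resize(im,None,fx=1.5,fy=1.5,interpolation=cv2.INTER_CUBIC))
E
```

```text
[0.53214846 0.0133596  0.06460157] [-0.06849062  0.12476844  0.06460157] [-0.0790176   0.40349208  0.06272348] 0.08541329523653118
```

View pics/w10c.png

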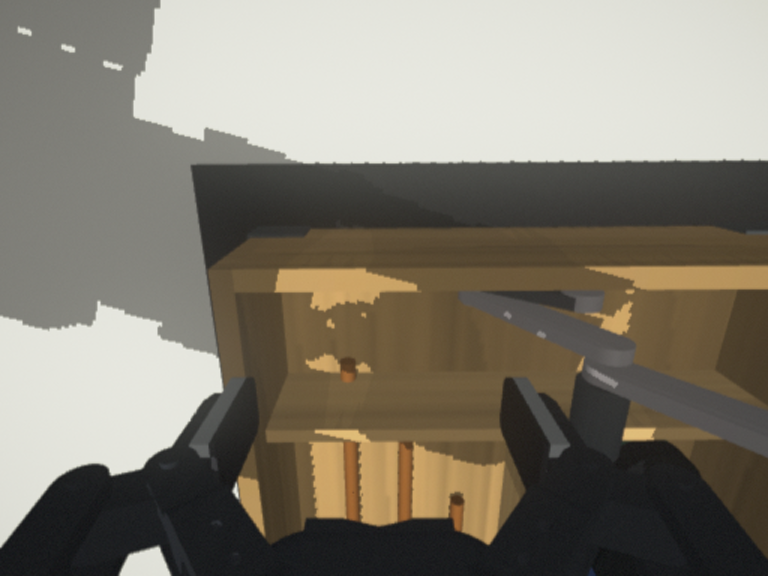

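Emit:
{"method": "carry_out", "body": {
  "rows": [
    [[1,0.29,0.07,0,0],[1,0.29,0.07,0,0],[1,0.19,0.05,0,0],[1,0.19,0.05,0,0],[1,0.19,0.05,0,0],[1,0,0,0,0]]
  ]
}}

```text
clock: 14.15
position: [0.5434, 0.0164, 0.064]
ee_rot: [-0.0, 0.992, 0.127, -0.0]
contact_force: [-2.6, 0.4, -0.4]
width: 0.0855
```

```bash
python3 - <<'E'
from h import *
w_=cam('wrist','w11.png')
s=st();print(s['position'],tocase(s['position']),s['contact_force'],s['width'])
im=cv2.imread('pics/w11.png'); cv2.imwrite('pics/w11c.png',cv2.resize(im,None,fx=1.5,fy=1.5,interpolation=cv2.INTER_CUBIC))
E
```

```text
[0.54362276 0.01634956 0.06418955] [-0.05663317  0.12475552  0.06418955] [-1.55277339 -0.39430871 -0.46589605] 0.08497016214078687
```

View pics/w11c.png

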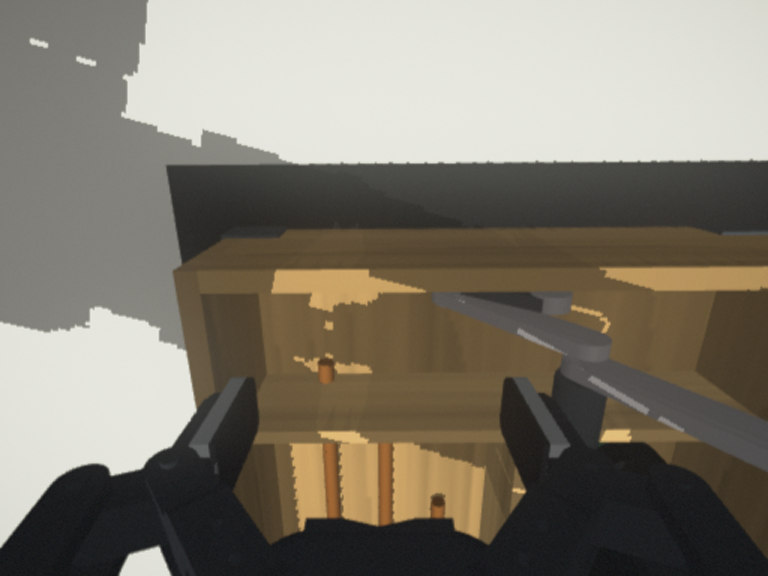

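Emit:
{"method": "carry_out", "body": {
  "rows": [
    [[1,0.19,0.05,-0.05,0],[1,0.19,0.05,-0.05,0],[1,0.19,0.05,0,0],[1,0.1,0.03,0,0],[1,0,0,0,0]]
  ]
}}

```text
clock: 14.7
position: [0.549, 0.0176, 0.0634]
ee_rot: [0.0, 0.992, 0.127, -0.001]
contact_force: [-5.8, -1.9, 2.9]
width: 0.0853
```

```bash
python3 - <<'E'
from h import *
w_=cam('wrist','w12.png')
s=st();print(s['position'],tocase(s['position']),s['contact_force'],s['width'])
im=cv2.imread('pics/w12.png'); cv2.imwrite('pics/w12c.png',cv2.resize(im,None,fx=1.5,fy=1.5,interpolation=cv2.INTER_CUBIC))
E
```

```text
[0.54897025 0.01761519 0.06343718] [-0.05113947  0.12462586  0.06343718] [-5.73478221 -1.567127    1.90504893] 0.08550460946629292
```

View pics/w12c.png

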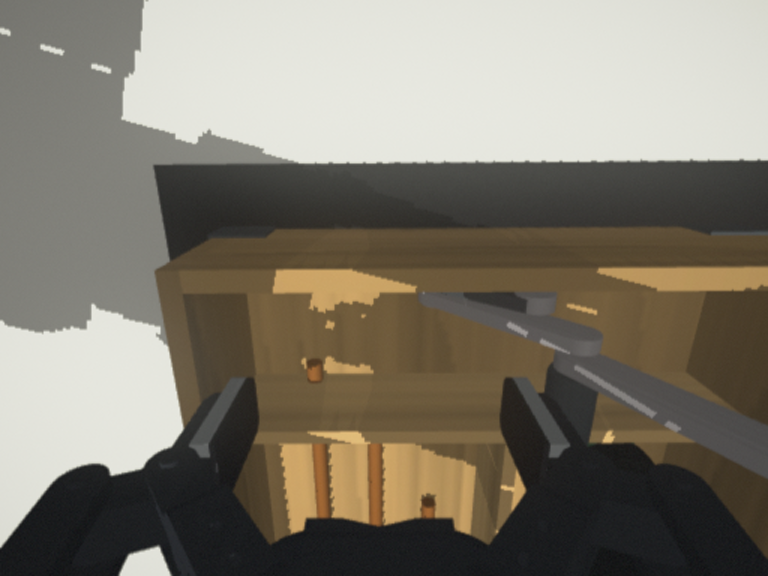

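Emit:
{"method": "carry_out", "body": {
  "rows": [
    [[1,0.19,0.05,-0.05,0],[1,0.19,0.05,-0.05,0],[1,0.1,0.03,0,0],[1,0,0,0,0]]
  ]
}}

```text
clock: 15.15
position: [0.5492, 0.0177, 0.0635]
ee_rot: [0.001, 0.992, 0.128, -0.006]
contact_force: [-17.9, -6.5, 17.1]
width: 0.0854
```

```bash
python3 - <<'E'
from h import *
w_=cam('wrist','w13.png');p=cam('scene','s13.png')
s=st();print(s['position'],tocase(s['position']),s['contact_force'],s['width'])
im=cv2.imread('pics/w13.png'); cv2.imwrite('pics/w13c.png',cv2.resize(im,None,fx=1.5,fy=1.5,interpolation=cv2.INTER_CUBIC))
im=cv2.imread('pics/s13.png')[90:250,180:320]; cv2.imwrite('pics/s13c.png',cv2.resize(im,None,fx=3.7,fy=3.7,interpolation=cv2.INTER_CUBIC))
E
```

```text
[0.54917669 0.01768552 0.06342691] [-0.05092196  0.12464162  0.06342691] [-17.8350934   -6.24901298  15.70185702] 0.08520563238347385
```

View pics/w13c.png

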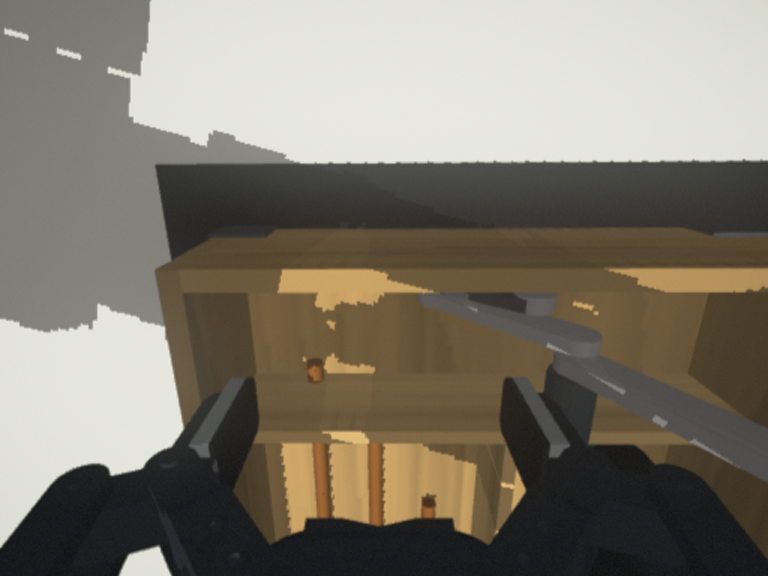

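View pics/s13c.png

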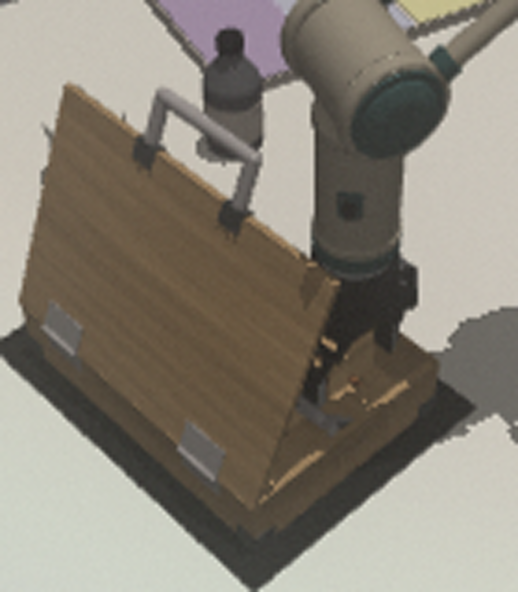

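Emit:
{"method": "carry_out", "body": {
  "rows": [
    [[1,-0.29,-0.07,0.1,0],[1,-0.5,-0.13,0,0],[1,-0.7,-0.18,0,0],[1,-0.7,-0.18,0.5,0],[1,0,0,1,0],[1,0,0,1,0],[1,0,0,0,0]]
  ]
}}

```text
clock: 15.95
position: [0.5353, 0.0136, 0.0905]
ee_rot: [0.001, 0.992, 0.127, 0.003]
contact_force: [0.3, 0.6, 0.0]
width: 0.0854
```

```bash
python3 - <<'E'
from h import *
w_=cam('wrist','w14.png');p=cam('scene','s14.png')
s=st();print(s['position'],tocase(s['position']),s['contact_force'],s['width'])
b=finder.boxes_of(w_,'knuckle');print([(x['xy'],x['confidence']) for x in b][:2])
for q in ((0,.126,.094),(.013,.126,.085),(-.12,.17,.072)): print(q,proj(w_,w(*q)).round(1)*1.5)
im=cv2.imread('pics/w14.png'); cv2.imwrite('pics/w14c.png',cv2.resize(im,None,fx=1.5,fy=1.5,interpolation=cv2.INTER_CUBIC))
im=cv2.imread('pics/s14.png')[90:250,180:320]; cv2.imwrite('pics/s14c.png',cv2.resize(im,None,fx=3.7,fy=3.7,interpolation=cv2.INTER_CUBIC))
E
```

```text
[0.53405866 0.01368685 0.08908898] [-0.06655981  0.12460135  0.08908898] [-0.32136074 -0.1482753  -0.12018979] 0.08530242953848689
[([397.7, 231.7], 0.71)]
(0, 0.126, 0.094) [557.25 379.5 ]
(0.013, 0.126, 0.085) [581.25 367.35]
(-0.12, 0.17, 0.072) [238.65 250.2 ]
```

View pics/w14c.png

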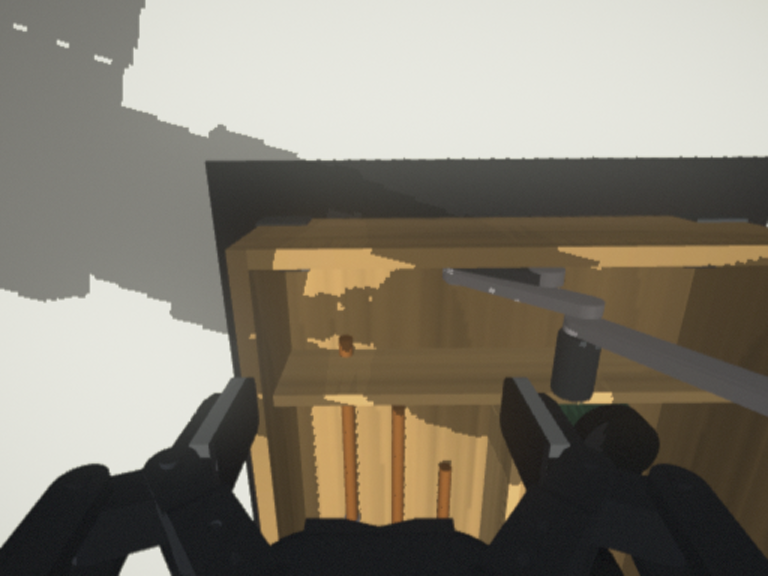

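View pics/s14c.png

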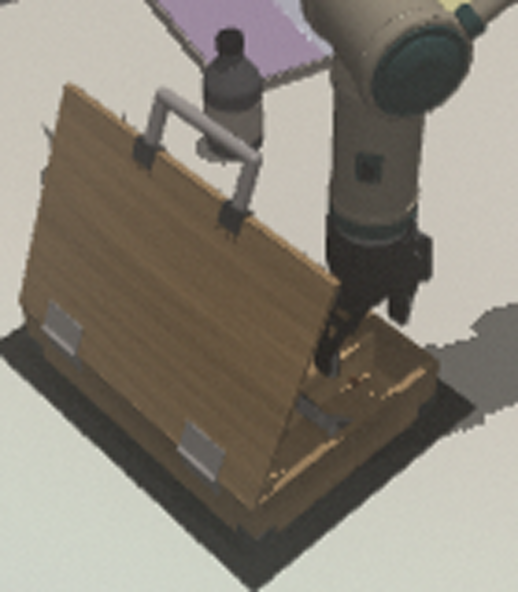

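Emit:
{"method": "carry_out", "body": {
  "rows": [
    [[1,-1.2,-0.3,1,0],[1,-1.2,-0.3,3,0],[1,0,0,4,0],[1,0,0,4,0],[1,0,0,4,0],[0,0,0,4,0],[-1,0,0,4,0],[-1,0,0,4,0],[-1,0,0,3,0],[-1,0,0,0,0],[-1,0,0,0,0]]
  ]
}}

```text
clock: 17.2
position: [0.5084, 0.0076, 0.3986]
ee_rot: [0.0, 0.992, 0.127, 0.0]
contact_force: [-0.3, 0.6, -0.7]
width: -0.0002
```

```bash
python3 - <<'E'
from h import *
w_=cam('wrist','w15.png');p=cam('scene','s15.png')
s=st();print(s['position'],tocase(s['position']),s['contact_force'],s['width'])
b=finder.boxes_of(w_,'knuckle');print([(x['xy'],x['confidence']) for x in b][:2])
def lidp(th,r,y,n): return O-.003*ex+.112*ex+.072*ez+y*ey+r*(-np.cos(th)*ex+np.sin(th)*ez)+n*(np.sin(th)*ex+np.cos(th)*ez)
for th in(1.1,1.14,1.18):
  print(th,(proj(w_,lidp(th,.232,.17,0))*1.5).round(),(proj(w_,lidp(th,.232,.17,.01))*1.5).round(),proj(p,lidp(th,.232,.17,.01)).round(1),tocase(lidp(th,.232,.17,.005)))
im=cv2.imread('pics/w15.png'); cv2.imwrite('pics/w15c.png',cv2.resize(im,None,fx=1.5,fy=1.5,interpolation=cv2.INTER_CUBIC))
im=cv2.imread('pics/s15.png')[130:250,200:320]; cv2.imwrite('pics/s15c.png',cv2.resize(im,None,fx=5,fy=5,interpolation=cv2.INTER_CUBIC))
E
```

```text
[0.50802197 0.00770246 0.39678491] [-0.09326331  0.1254048   0.39678491] [0.05178035 0.17397575 0.2558138 ] 7.35681034413116e-05
[([365.1, 224.4], 0.73), ([322.9, 142.6], 0.66)]
1.1 [539. 212.] [556. 213.] [271.8 165.3] [0.00822174 0.17       0.28102809]
1.14 [555. 213.] [573. 214.] [269.8 165.9] [0.01666124 0.17       0.28489094]
1.18 [572. 214.] [591. 215.] [267.6 166.6] [0.02524847 0.17       0.28841322]
```

View pics/w15c.png

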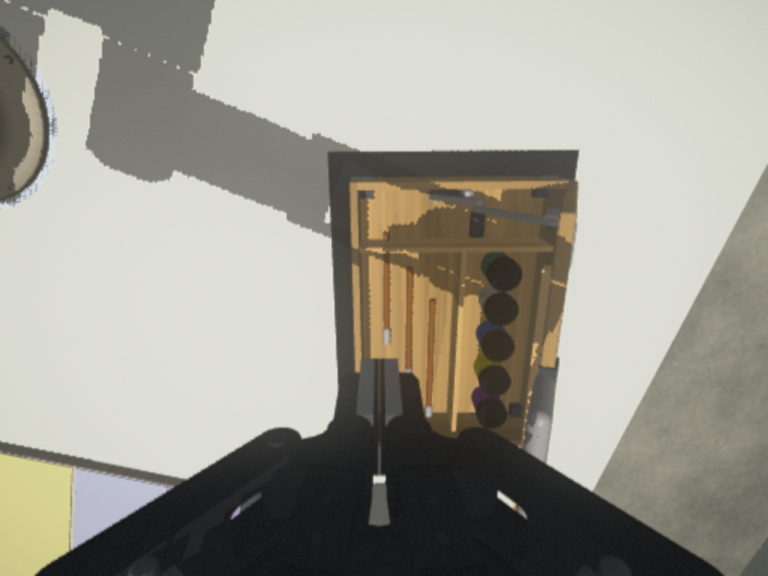

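View pics/s15c.png

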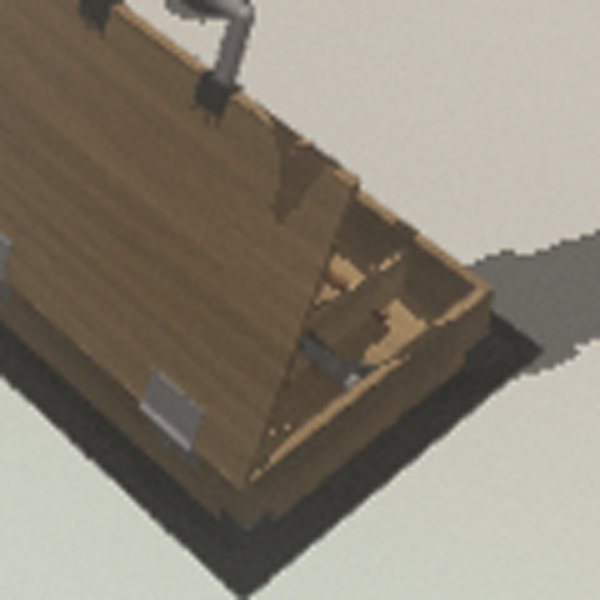

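Emit:
{"method": "carry_out", "body": {
  "rows": [
    [[-1,2.75,0.45,0,0],[-1,2.75,0.45,0,0],[-1,2.75,0.45,0,0],[-1,2.75,0.45,0,0],[-1,0,0,-3,0],[-1,0,0,-3,0],[-1,0,0,-2,0],[-1,0,0,0,0],[-1,0,0,0,0]]
  ]
}}

```text
clock: 18.25
position: [0.6189, 0.0257, 0.3176]
ee_rot: [-0.0, 0.992, 0.127, -0.001]
contact_force: [0.6, -0.4, 0.8]
width: 0.0002
```

```bash
python3 - <<'E'
from h import *
p=cam('scene','s16.png');w_=cam('wrist','w16.png')
s=st();print(s['position'],tocase(s['position']),s['contact_force'],s['width'])
im=cv2.imread('pics/s16.png')[90:250,180:320]; cv2.imwrite('pics/s16c.png',cv2.resize(im,None,fx=3.7,fy=3.7,interpolation=cv2.INTER_CUBIC))
E
```

```text
[0.61968494 0.02564331 0.31953181] [0.01930349 0.11448647 0.31953181] [0.28926696 0.89972627 1.11547165] 0.00036540365583013807
```

View pics/s16c.png

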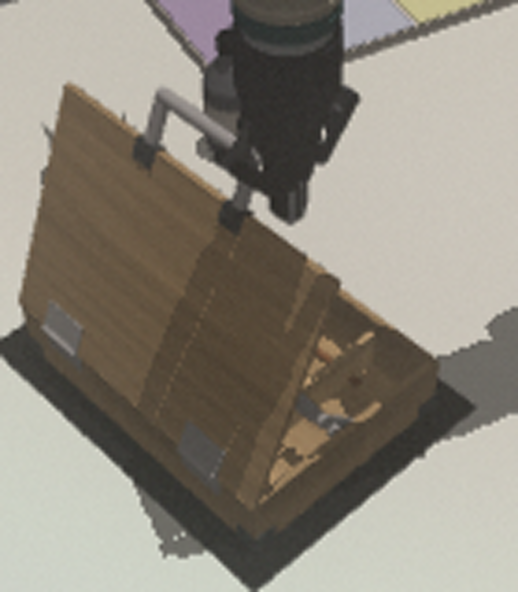

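View pics/w16.png

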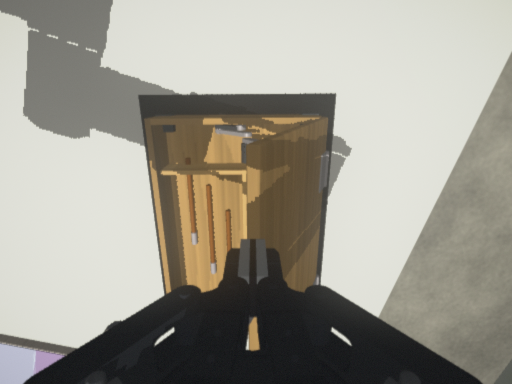

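Emit:
{"method": "carry_out", "body": {
  "rows": [
    [[-1,0,0,-1.2,0],[-1,0,0,-1,0],[-1,0,0,-0.3,0],[-1,0,0,-0.2,0],[-1,0,0,0,0]]
  ]
}}

```text
clock: 18.85
position: [0.6191, 0.0257, 0.291]
ee_rot: [-0.0, 0.992, 0.127, -0.0]
contact_force: [0.1, -0.2, -0.1]
width: 0.0001
```

Emit:
{"method": "carry_out", "body": {
  "rows": [
    [[-1,0,0,-0.2,0],[-1,0,0,-0.2,0],[-1,0,0,0,0]]
  ]
}}

```text
clock: 19.15
position: [0.6193, 0.0256, 0.2881]
ee_rot: [0.0, 0.992, 0.127, 0.001]
contact_force: [0.0, -0.2, 2.0]
width: -0.0001
```

Emit:
{"method": "carry_out", "body": {
  "rows": [
    [[-1,0,0,-0.1,0],[-1,0,0,-0.1,0],[-1,0,0,0,0]]
  ]
}}

```text
clock: 19.45
position: [0.6193, 0.0256, 0.2877]
ee_rot: [0.0, 0.992, 0.127, 0.001]
contact_force: [-2.9, -0.1, 8.7]
width: -0.0002
```

Emit:
{"method": "carry_out", "body": {
  "rows": [
    [[-1,0,0,-0.05,0],[-1,0,0,0,0],[-1,0,0,0,0],[-1,0,0,0,0],[-1,0,0,0,0]]
  ]
}}

```text
clock: 19.95
position: [0.6193, 0.0256, 0.2877]
ee_rot: [0.0, 0.992, 0.127, 0.002]
contact_force: [-2.9, -0.9, 10.1]
width: 0.0002
```

```bash
python3 - <<'E'
from h import *
p=cam('scene','s17.png');w_=cam('wrist','w17.png')
s=st();print(s['position'],s['contact_force'])
im=cv2.imread('pics/s17.png')[90:250,180:320]; cv2.imwrite('pics/s17c.png',cv2.resize(im,None,fx=3.7,fy=3.7,interpolation=cv2.INTER_CUBIC))
im=cv2.imread('pics/w17.png')[60:220,120:370]; cv2.imwrite('pics/w17c.png',cv2.resize(im,None,fx=3.2,fy=3.2,interpolation=cv2.INTER_CUBIC))
E
```

```text
[0.61936199 0.02565694 0.28766873] [-2.58537558  0.08149997 11.38419772]
```

View pics/s17c.png

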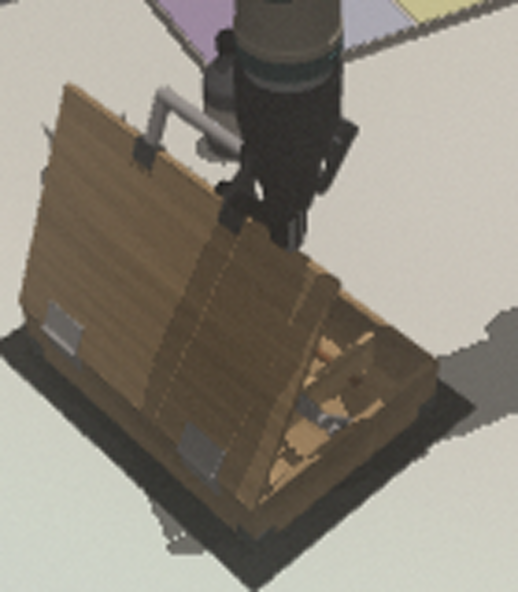

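View pics/w17c.png

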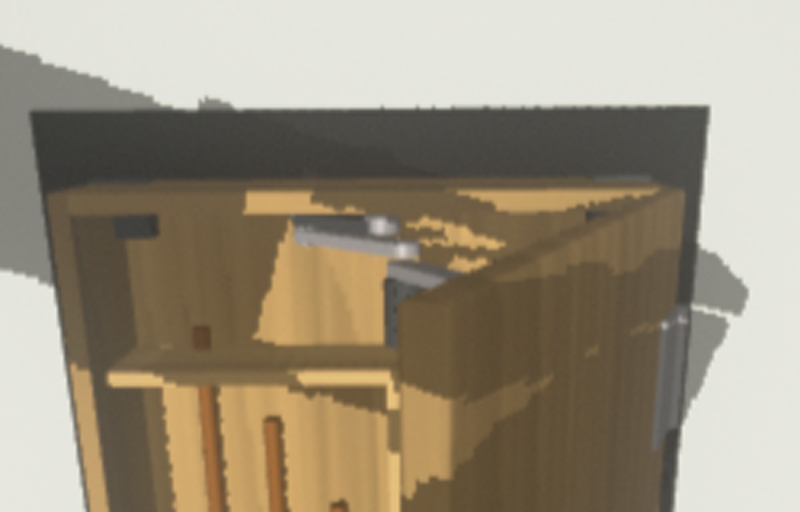

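Emit:
{"method": "carry_out", "body": {
  "rows": [
    [[-1,0,0,0.3,0],[-1,0,0,1.5,0],[-1,0,0,4,0],[-1,0,0,4,0],[-1,-2.75,-0.5,0,0],[-1,-2.75,-0.5,0,0],[-1,-2.75,-0.5,0,0],[-1,-2.75,-0.4,0,0],[-1,0,0,-4,0],[-1,0,0,-4,0],[-1,0,0,-4,0],[-1,0,0,-4,0]]
  ]
}}

```text
clock: 21.25
position: [0.5089, 0.0067, 0.2213]
ee_rot: [0.0, 0.992, 0.127, 0.0]
contact_force: [1.0, 0.0, 0.0]
width: -0.0001
```

Emit:
{"method": "carry_out", "body": {
  "rows": [
    [[-1,0,0,-2,0],[-1,0,0,0,0],[-1,0,0,0,0]]
  ]
}}

```text
clock: 21.55
position: [0.5096, 0.0067, 0.2031]
ee_rot: [0.0, 0.992, 0.127, 0.0]
contact_force: [0.7, -0.5, 0.0]
width: -0.0007
```

```bash
python3 - <<'E'
from h import *
import pickle
w_=cam('wrist','w18.png');p=cam('scene','s18.png')
pickle.dump(w_,open('w18.pkl','wb'))
s=st();print(s['position'],tocase(s['position']),s['contact_force'])
im=cv2.imread('pics/w18.png')[110:260,230:430]; cv2.imwrite('pics/w18c.png',cv2.resize(im,None,fx=4,fy=4,interpolation=cv2.INTER_CUBIC))
im=cv2.imread('pics/s18.png')[90:250,180:320]; cv2.imwrite('pics/s18c.png',cv2.resize(im,None,fx=3.7,fy=3.7,interpolation=cv2.INTER_CUBIC))
E
```

```text
[0.51052257 0.00653041 0.20443468] [-0.09114097  0.12363777  0.20443468] [0.18085363 0.18414216 0.03489325]
```

View pics/w18c.png

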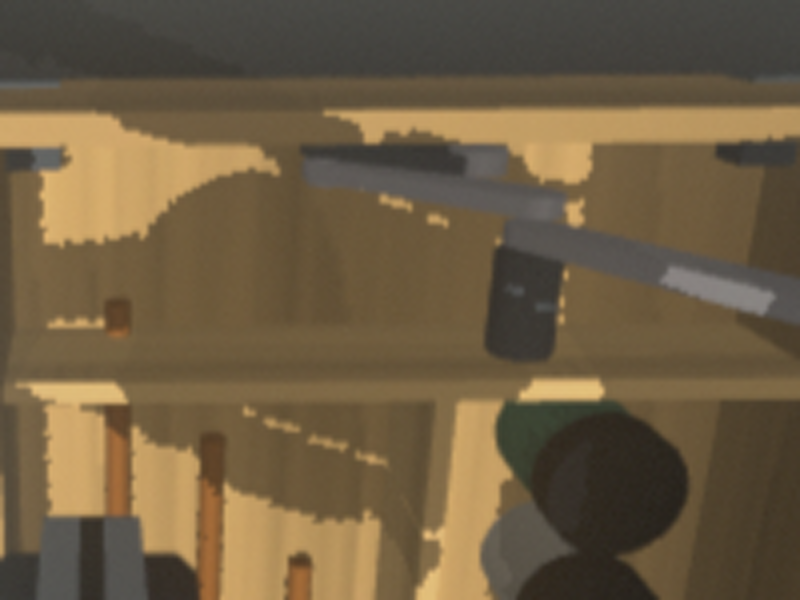

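View pics/s18c.png

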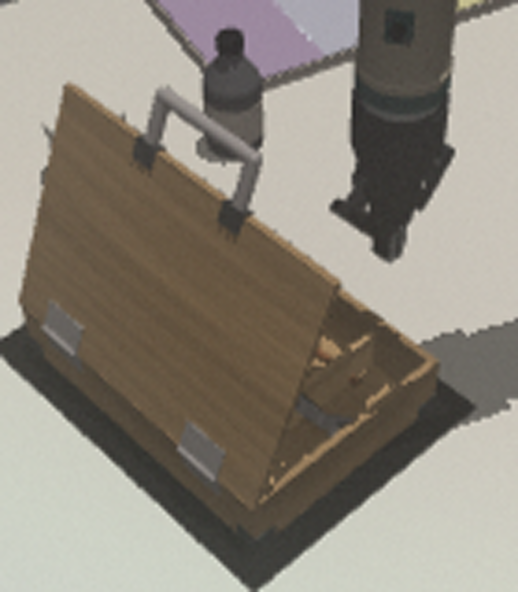

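```bash
python3 - <<'E'
from h import *
import pickle
p=pickle.load(open('w18.pkl','rb')); print(tocase(p['eye']))
f=lambda u,v:((u+.5)/4-.5+230,(v+.5)/4-.5+110)
def seg(a,b,y):
    A=np.array(caseY(p,f(*a),y));B=np.array(caseY(p,f(*b),y)); d=B-A; return A.round(4),B.round(4),np.degrees(np.arctan2(d[2],d[0]))
for y in(.139,.142,.145,.15): print(y,'low',seg((305,183),(530,217),y)[2],seg((305,160),(540,190),y)[2],'up',seg((520,248),(800,323),y)[2],seg((515,220),(800,283),y)[2])
print(seg((490,300),(520,300),.126)); print(caseY(p,f(525,303),.126))
E
```

```text
[-0.09301474  0.20906235  0.34604973]
0.139 low 41.26418752067646 39.05460743993001 up 59.446216874506376 55.40806638507107
0.142 low 41.26418752067638 39.054607439930024 up 59.44621687450641 55.40806638507094
0.145 low 41.26418752067645 39.05460743993001 up 59.44621687450644 55.40806638507103
0.15 low 41.26418752067648 39.054607439930045 up 59.4462168745064 55.40806638507095
(array([0.0046, 0.126 , 0.0786]), array([0.012 , 0.126 , 0.0787]), np.float64(0.18096466220682675))
(np.float64(0.012316548515643656), np.float64(0.12600000000000003), np.float64(0.08111802822579955))
```

```bash
python3 - <<'E'
from h import *
print(manip.sign_off())
E
```

```text
the job is handed in; nothing more can be done
None
```

The case stands open with its lid held by the stay, and I have handed the job in after about 22 s of robot time; the hand-in gives no verdict.

- **Raising the lid:** I lifted it by its handle to about 1.13 to 1.15 rad. The bar was not quite where expected between the pads, so up to about 23 N built up along the lid. I eased that off by shifting the path outward, and the lid stayed up when released.
- **Setting the stay:** I pushed the stud with the back of the open finger until it came up hard, at about 25 N (the limit is 35 N). That force pointed back along the stop's direction.
- **Pressing the lid:** I pressed down on the lid's front edge with about 10 N for over 0.5 s, and the fingers did not sink further.

**Last checks**
- The final wrist picture puts the lower bar at about 40° and the upper bar at about 57°, so the knuckle is past straight by roughly 0.3 rad. The stop is 0.22 rad past straight, so this fits within the few degrees of error in reading it.
- The stud is at about x 12 to 15 mm, z 81 mm, which agrees with the locked range apart from an uncertainty of 2 to 4 mm in the case's position.
- The scene picture shows the lid still up and the gripper clear of everything. The bottle looks where it was; I did not measure the bystanders again, but the arm never came near them.

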